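Thread the insulators onto the bent terminal bar of a battery pack

TASK

Fit the two loose white insulators from the kit tray onto the battery pack's bare bent copper terminal bar, just as they sit on its neighbour: thread each over the raised free end and slide it round the bend, without forcing it, the broad thin barrier plate first, fully home against the brass flange, and then the spacer block fully home against the plate. Leave them resting there, and leave the standing cell, the multimeter, the screwdriver and the brass nut where they are.

Things in the scene. Friction and masses are not known exactly. Their poses are not given: they have to be found in the camera images.
- bar: The bare terminal bar: round copper, 10 mm diameter, fixed, one of two equal parallel bars on the pack's face that looks away from the robot; which one is bare varies. Origin: on its axis in the plane of that face, 58 mm above the bench; x: level, out from the face along the bar; z: up. A brass flange, 30 mm diameter, surrounds it from x = 0 to 12 mm. Straight and level to x = 75 mm, then the bend.
- bar_bend (a point): On the bare bar's axis where the bend begins (bar frame x 75, y 0, z 0 mm; same axes). From here the bar bends upward, axis radius 50 mm, through 40 degrees, up to x 107.1, z 11.7 mm in the bar's frame; then it is straight again, rising at 40 degrees, for 65 mm to its rounded free end.
- bar_tip (a point): The very end of the bare bar's raised leg, on its axis (bar frame x 156.9, y 0, z 53.5 mm). Axes as the bar's frame (level), not those of the raised leg.
- bar_fitted: The other terminal bar, of the same shape and frame as the bare one, on which a barrier plate and a spacer are already fitted (and fixed) as they should be. An obstacle and a pattern.
- pack: The battery pack, fixed: a block of cylindrical cells wrapped in black, 200 mm (x) by 266 mm (y) by 80 mm high. Origin: centre of its underside on the bench. Its face at x = +100 mm carries the two bars, at y = -75 and +75 mm, pointing along its +x.
- barrier_center (a point): Centre of the loose barrier plate: a white insulating plate 50 by 50 mm and 18 mm thick, about 60 g, with a round 16 mm bore through the centre of its broad faces. x: along the bore; z: up as it stands in the tray, on one of its narrow 50 by 18 mm edges with the bore level; y: the level direction across (50 mm). Both faces alike.
- spacer_center (a point): Centre of the loose spacer: a white insulating block 40 by 40 mm and 28 mm long, about 60 g, with a round 16 mm bore along its 28 mm length. x: along the bore; z: up as it stands in the tray with the bore level; y: the level direction across (40 mm). Both ends alike.
- tray: The black kit tray, fixed on the bench: 170 mm (x) by 240 mm (y), walls 18 mm high and 4 mm thick, floor 4 mm thick. Origin: centre of its underside. Barrier plate and spacer stand on its floor about 110 mm apart along its y, in either order, turned at random.
- nut: Bystander: square brass clamp nut, 26 by 26 by 12 mm, lying in the tray near the middle of the side towards the robot. Origin: centre of its underside.
- cell: Bystander: a single green cylindrical cell, 21 mm in diameter and 70 mm tall, standing loose on the bench between the two bars. Origin: centre of its underside.
- meter: Bystander: black hand-held multimeter lying on the bench left of the left-hand bar, 160 mm (x) by 80 mm (y), 44 mm high at its switch. Origin: centre of its underside.
- driver: Bystander: screwdriver with black handle, 190 mm long along its x and 26 mm thick, lying across on the bench beyond the ends of the bars. Origin: under its middle, on the bench.
Mind the look-alikes: they are no part of the job. Leave any brown look-alike of the part that bears spacer_center alone.

How it is judged:
At the end, for the whole second after the job is handed in: On the bare bar the barrier plate sits against the brass flange (gap at most 4 mm) and the spacer against the plate (spacer centre 40 to 49 mm from the pack's face); each bore within 7 mm and 0.2 rad of the bar's axis; both released and at rest (x of barrier_center in the frame of bar between 0.018 and 0.025 m and y of barrier_center in the frame of bar between -0.007 and 0.007 m and z of barrier_center in the frame of bar between -0.007 and 0.007 m and angle between the x axis of each of barrier_center, spacer_center and the x axis of bar, either way round below 0.2 rad and linear speed of each of barrier, spacer below 0.02 m/s and x of spacer_center in the frame of bar between 0.04 and 0.049 m and y of spacer_center in the frame of bar between -0.007 and 0.007 m and z of spacer_center in the frame of bar between -0.007 and 0.007 m); the robot touches nothing.
It fails at once if the multimeter is pushed more than 20 mm from its place (distance of meter from where it was at the start of the episode above 0.02 m).
It fails at once if the screwdriver is pushed more than 20 mm from its place (distance of driver from where it was at the start of the episode above 0.02 m).
It fails at once if the brass nut is pushed more than 20 mm from its place (distance of nut from where it was at the start of the episode above 0.02 m).
It fails at once if the standing cell is pushed more than 20 mm or tipped more than 20 degrees (distance of cell from where it was at the start of the episode above 0.02 m or angle between cell's own z axis and vertical above 0.35 rad).
It fails at once if an insulator is forced: more than 60 N between it and the bare bar (contact force between any of barrier, spacer and bar above 60 N).
It also fails if it takes over 72 s, if anything falls off the work surface, if the arm or the gripper's body presses on something with over 40 N, if the wrist force passes 120 N, or if a joint passes its speed limit or range.

ROBOT

A 7-joint arm with a two-finger parallel gripper is mounted at the origin on the work surface. World frame = base frame: x ahead of the robot, y to its left, z up, the work surface at z = 0. Lengths are in m, angles in rad, forces in N, time in s.
With the tool pointing down it reaches from about 0.4 to 0.85 m from the base axis. Payload 4.5 kg.
Tool frame: the origin (TCP) lies between the finger pads; the fingertips stand 25 mm ahead of it and the grasp point (between the pads) lies 6 mm ahead of it; z points along the fingers, y is the line along which they close (so a half turn about z gives the same grasp; the last joint's range is limited). The gripper opens to 85 mm and grips with 20 to 120 N. Pads are 22 mm wide; open, the fingers measure 114 mm over their backs; the gripper's body (76 mm by 85 mm) begins 54 mm behind the grasp point. The pads swing forward as they close: fully open they stand 13 mm farther back than shut.
Start: joints at [-1.249, 0.689, -0.195, 1.565, 0.157, 0.902, -0.215], TCP at [0.177, 0.599, 0.231] pointing down, gripper open.
Joint ranges: [-3.01, 3.01], [-0.46, 2.08], [-1.47, 1.51], [0.13, 2.56], [-1, 4.14], [0.04, 2.09], [-2.66, 2.66]. Speed limits (rad/s): [2.57, 2.57, 3.14, 3.14, 3.14, 3.14, 3.14].

INTERFACE

Orientations are given as a rotation vector (axis times angle).
In Python, from bench import state, optics, hand_in gives the robot as it stands.
- The arm moves only by the shell command python3 -m jog 'ROWS' [FORCE]. ROWS is a JSON object of lists of equal length, an entry for each row: "travel": the shift along the tool's x, y, z in cm, a list of three; "rotation": the turn, a rotation vector about the tool's x, y, z in degrees, a list of three; "gripper": the opening, from 0 (shut) to 1 (fully open). A call has 1 to 12 rows; each row shifts and turns the commanded pose from where the row before left it, along the tool's axes as they then stand; what a row does not reach is not made up. A row lasts 1/12 s, in which the tool goes at most 41.7 mm and 7.16 degrees, less where a joint would pass 70% of its speed; a pose out of reach is approached as far as the arm can. A call is refused whole if a number of a shift passes 4.17 or a number of a turn 7.16, either way. A call with a gripper value outside its range is refused whole. The fingers move at their own pace and stop on an object; FORCE is the grip in N (left out, the last holds). Time passes only in rows, so rows that do not move let the fingers close. It gives the time, the measured TCP pose, the force, the opening and the grip force at its end, in the units of the state.
- state(): the state, without advancing time (a new reading comes with each control period).
- optics.snapshot(name): name is "side" or "top"; returns the picture (480x640x3 uint8, red, green, blue); there is no depth.
- optics.calibration(name): a dict with "intrinsics" (3x3 intrinsics, pixels), "rvec" (rotation vector, rad) and "tvec" (3), from world to camera coordinates, as OpenCV has them. Camera axes: x right, y down, z forward; pixel columns grow to the right and rows downward; lengths in m; the calibration is good to about 2 mm. A picture is of the moment at which its call begins. calibration takes no time and is no camera call.
- hand_in(): hands the job in; it is judged then, once.
The state is a dict: "clock": time; "joints": joint angles; "joint_vel": joint speeds; "joint_torque": joint torques, N m; "ee_pos": TCP position; "orientation": TCP orientation; "wrist_force": force on the tool from outside, world axes, zero at the start; "moment": the same for the moment, N m; "grip_width": opening from 0.0 (shut) to 1.0 (fully open); "grasp_force": force on a finger pad.
Only numpy, scipy, OpenCV 4.12 (cv2) and the standard library are available. Lean on these libraries where they do the work, as an engineer would, in place of code of your own. Each camera call takes 0.05 s, during which the arm holds its last target. There are 200 camera calls.

## Working session

There is one attempt and no reset: what is moved stays moved. The work goes in short steps, Python scripts to look and compute and a shell command to move; the robot and the scene stay as the last step left them, time stands still between calls to the robot, and variables do not carry over. Pictures are saved under pics/ and viewed, at most 10 in all, crops included, and the job is handed in when it is done.

```bash
mkdir -p pics; ls; python3 - <<'E'
from bench import state, optics
import cv2
s=state()
print({k:(v if not hasattr(v,'__len__') else [round(float(x),3) for x in v]) for k,v in s.items()})
for n in("side","top"):
    im=optics.snapshot(n); cv2.imwrite(f"pics/{n}0.png",im[:,:,::-1]); print(n,optics.calibration(n))
E
```

```text
pics
{'clock': 0.0, 'joints': [-1.249, 0.69, -0.195, 1.566, 0.157, 0.903, -0.215], 'joint_vel': [-0.0, -0.001, 0.0, -0.001, 0.0, 0.001, -0.0], 'joint_torque': [-0.001, -53.96, -1.267, -15.855, 0.009, 0.01, -0.0], 'ee_pos': [0.177, 0.599, 0.23], 'orientation': [-0.45, -3.109, 0.003], 'wrist_force': [-0.281, -0.041, 0.327], 'moment': [0.006, 0.022, 0.015], 'grasp_force': 0.0, 'grip_width': 0.9951787145437087}
side {'intrinsics': array([[576.35840629,   0.        , 310.65394438],
       [  0.        , 576.35840629, 246.18790969],
       [  0.        ,   0.        ,   1.        ]]), 'rvec': array([ 2.30380691, -0.68352425,  0.28271761]), 'tvec': array([-0.45985686,  0.24645877,  1.34630259])}
top {'intrinsics': array([[462.36374586,   0.        , 321.50472552],
       [  0.        , 462.36374586, 242.00260842],
       [  0.        ,   0.        ,   1.        ]]), 'rvec': array([ 2.11625509, -2.11935132,  0.19649388]), 'tvec': array([-0.04824117,  0.54485862,  1.11725845])}
```

View pics/side0.png

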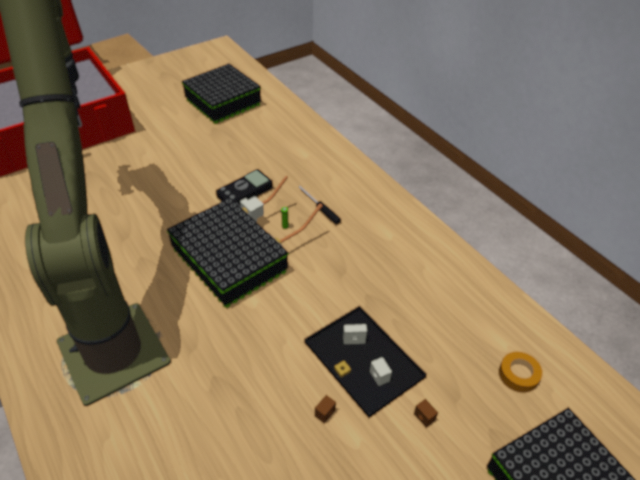

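View pics/top0.png

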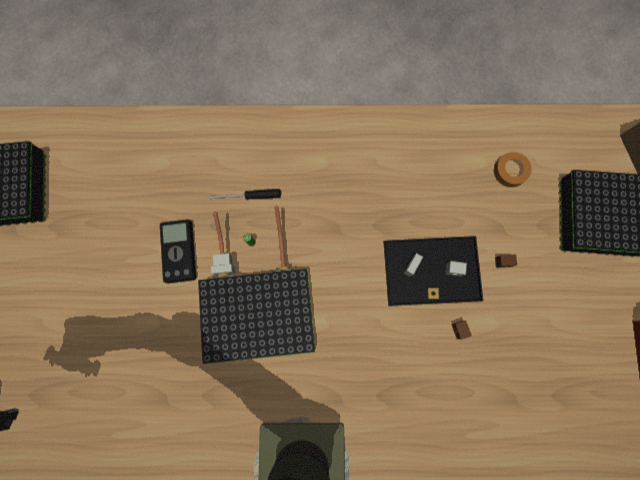

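The bare bar is the right-hand one, from (284,266) to its tip at (279,208) in the top view. The white parts in the tray are the plate at about (414,264) and the spacer at about (457,268), top view. The look-alikes are the brown blocks at (506,260) and (460,328) in the top view, which appear at (425,412) and (325,408) in the side view. I'll check this in close crops.

```bash
python3 - <<'E'
import cv2, numpy as np
t=cv2.imread("pics/top0.png"); s=cv2.imread("pics/side0.png")
def crop(im,x,y,w,h,k):
    c=cv2.resize(im[y:y+h,x:x+w],None,fx=k,fy=k,interpolation=cv2.INTER_CUBIC)
    for i in range(0,w,10):
        cv2.line(c,(i*k,0),(i*k,6 if i%20 else 12),(0,255,255),1)
        if i%20==0: cv2.putText(c,str(x+i),(i*k,22),0,.35,(0,255,255),1)
    for j in range(0,h,10):
        cv2.line(c,(0,j*k),(6 if j%20 else 12,j*k),(0,255,255),1)
        if j%20==0: cv2.putText(c,str(y+j),(12,j*k+4),0,.35,(0,255,255),1)
    return c
a=np.vstack([crop(t,395,240,80,60,5),crop(t,395,240,80,60,5)*0])
top=crop(t,395,245,100,60,8)[:300*2,:]; 
A=crop(t,400,248,70,55,8); B=crop(s,330,315,70,75,8)
cv2.imwrite("pics/tray.png",np.hstack([A[:440,:400],B[:440,:][:, :400]]) if 0 else np.vstack([A[:300,:560],np.zeros((1,560,3),np.uint8)]))
A=crop(t,400,250,80,60,5); B=crop(s,310,310,80,120,5)
C=np.zeros((600,800,3),np.uint8); C[:300,:400]=A; C[:,400:]=B; C[300:,:400]=crop(t,450,250,80,60,5); cv2.imwrite("pics/tray.png",C)
C=np.zeros((600,800,3),np.uint8); C[:600,:390]=crop(t,195,200,130,200,3)[:600]; C[:600,400:]=cv2.resize(crop(s,230,170,100,150,4)[:600],(400,600)); cv2.imwrite("pics/bars.png",C)
E
```

```text
(no output)
```

View pics/tray.png

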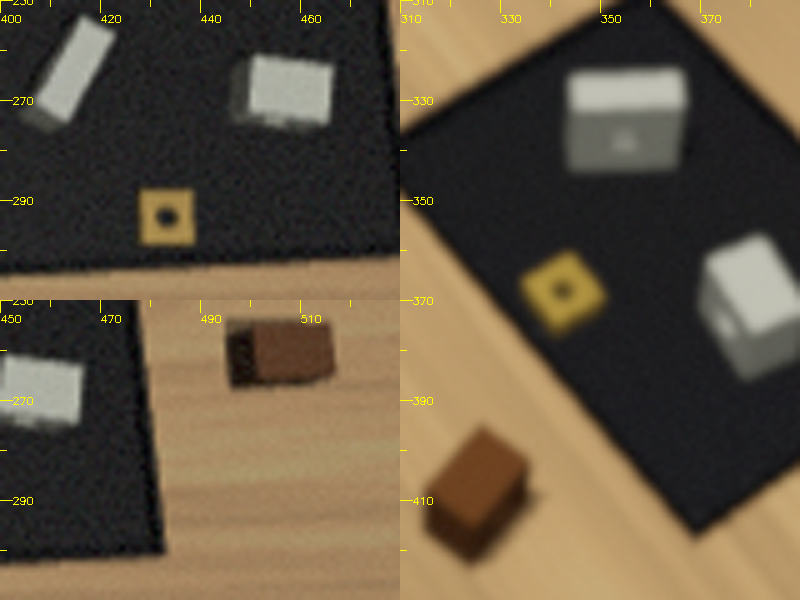

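View pics/bars.png

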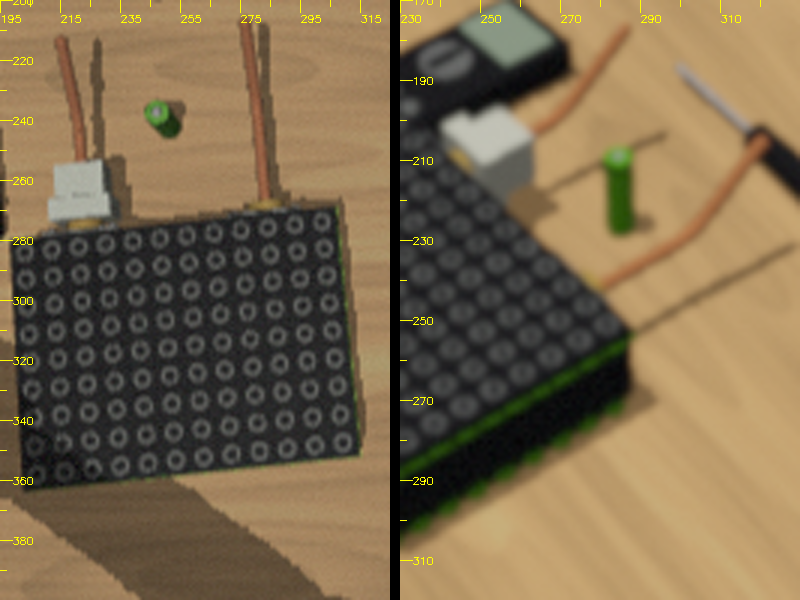

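The top crop confirms the choice. The plate's white top face has corners (416.6,253), (423.2,256.8), (413.2,274.8) and (407.6,269.6), and the spacer's has (450.4,260.8), (466.8,263), (465.8,274.6) and (449.6,272.4). The brown blocks lie outside the tray. The bare bar's tip is at top (277.3,208.3) and side (322,206.5). Next I fit the models to these pixels.

```bash
cat > h.py <<'E'
import numpy as np, cv2
from bench import state, optics
from scipy.optimize import least_squares
from scipy.spatial.transform import Rotation as R
C={n:optics.calibration(n) for n in("top","side")}
def proj(n,P):
    c=C[n]; return cv2.projectPoints(np.atleast_2d(np.asarray(P,float)),c["rvec"],c["tvec"],c["intrinsics"],None)[0][:,0]
def tf(p,P): # p=x,y,yaw
    P=np.atleast_2d(np.asarray(P,float)); c,s=np.cos(p[2]),np.sin(p[2])
    return np.c_[p[0]+c*P[:,0]-s*P[:,1],p[1]+s*P[:,0]+c*P[:,1],P[:,2]]
def fit(obs,p0): # obs: list (cam,local pts,pixels)
    f=lambda p:np.concatenate([(proj(n,tf(p,P))-np.asarray(q)).ravel() for n,P,q in obs])
    r=least_squares(f,p0); return r.x,r.fun.reshape(-1,2)
def tri(a,b):
    return least_squares(lambda P:np.r_[(proj("top",P)-a).ravel(),(proj("side",P)-b).ravel()],[.5,0,.05]).x
E
python3 - <<'E'
from h import *
np.set_printoptions(precision=4,suppress=True)
# corners order fitted by trying all
h=.009;w=.025
pl=[[ h, w,.054],[-h, w,.054],[-h,-w,.054],[h,-w,.054]]
def best(obs_t,obs_s,L,p0):
    B=None
    for yaw in np.arange(-3.1,3.1,.3):
        o=[("top",L,obs_t)]; 
        x,r=fit(o,[*p0,yaw])
        if B is None or (r**2).sum()<B[2]: B=(x,r,(r**2).sum())
    o.append(("side",[L[i] for i in obs_s[1]],obs_s[0]) ) if obs_s else None
    return B
B=best([[416.6,253],[423.2,256.8],[413.2,274.8],[407.6,269.6]],None,pl,[.5,-.3]);print("plate top",B)
x=B[0]; S=np.array([[343.6,324.4],[366.6,323.8],[367.2,331],[343.8,331.6]])
pr=proj("side",tf(x,pl)); print(pr)
idx=[np.argmin(((pr-q)**2).sum(1)) for q in S]; x2,r=fit([("top",pl,[[416.6,253],[423.2,256.8],[413.2,274.8],[407.6,269.6]]),("side",[pl[i] for i in idx],S)],x);print("plate both",x2,r.ravel())
h=.014;w=.02;sp=[[ h, w,.044],[h,-w,.044],[-h,-w,.044],[-h,w,.044]]
T=[[450.4,260.8],[466.8,263],[465.8,274.6],[449.6,272.4]]
B=best(T,None,sp,[.5,-.4]);x=B[0];print("sp top",B)
S=np.array([[382,356.8],[371.4,362.8],[380.4,377]]);pr=proj("side",tf(x,sp))
idx=[np.argmin(((pr-q)**2).sum(1)) for q in S]; x2,r=fit([("top",sp,T),("side",[sp[i] for i in idx],S)],x);print("sp both",x2,r.ravel())
o=[("top",[[.1,.133,.08],[.1,-.133,.08],[-.1,-.133,.08],[-.1,.133,.08],[.2569,-.075,.1115],[.2569,.075,.1115]],[[198.3,279],[307,268.3],[315.3,351.7],[203,363.3],[277.3,208.3],[215.3,212.7]]),
("side",[[.1,-.133,.08],[.2569,-.075,.1115],[.2569,.075,.1115]],[[288,253.75],[322,206.5],[287,176.75]])]
x,r=fit(o,[.35,.15,0]);print("pack",x,r.ravel())
for nm,a,b in(("tip",[277.3,208.3],[322,206.5]),("ftip",[215.3,212.7],[287,176.75]),("cell",[247.3,237.3],[285,209.5])):print(nm,tri(a,b))
for l in([.1,-.075,.058],[.175,-.075,.058],[.2569,-.075,.1115]):print(tf(x,l))
E
```

```text
plate top (array([ 0.4892, -0.2831,  4.206 ]), array([[ 6.2713,  3.5744],
       [-6.7567, -3.6492],
       [-5.7992, -4.3279],
       [ 6.2605,  4.3466]]), np.float64(221.5229427959817))
[[367.3215 330.8921]
 [366.2302 324.4968]
 [344.8467 325.6957]
 [345.7414 332.1158]]
plate both [ 0.4888 -0.282   4.18  ] [ 6.0173  3.9277 -6.925  -3.4568 -6.4321 -4.3892  5.5392  4.4477  0.9079
  0.799  -0.6526  0.6598 -0.3659 -0.1363  1.3961  0.0191]
sp top (array([ 0.4798, -0.3926, -0.1363]), array([[ 0.256 ,  0.3758],
       [-0.2702,  0.2819],
       [-0.1202, -0.3606],
       [ 0.135 , -0.2884]]), np.float64(0.6051120470522916))
sp both [ 0.4795 -0.3922 -0.1242] [ 0.0225  0.5882 -0.4891  0.3059 -0.2048 -0.3192  0.0354 -0.0569  0.2807
  0.9066  0.0521 -0.3763  0.3181 -0.2878]
pack [0.3593 0.1076 0.0967] [ 0.4301  0.9525  0.5432  0.9901  0.0119  1.388  -0.286   1.0684  0.1779
 -2.0242  0.7482 -0.5098  0.3531 -1.6076 -0.1688 -1.7265  0.7643 -0.4345]
tip [0.6206 0.0581 0.1051]
ftip [0.607  0.2097 0.1085]
cell [0.5544 0.1368 0.0666]
[[0.466  0.0426 0.058 ]]
[[0.5407 0.0499 0.058 ]]
[[0.6222 0.0578 0.1115]]
```

```bash
cat >> h.py <<'E'
a=np.radians(np.linspace(0,40,12)); 
BAR=np.vstack([np.c_[np.linspace(.012,.075,12),0*a,0*a],np.c_[.075+.05*np.sin(a),0*a,.05-.05*np.cos(a)],np.c_[.1071+np.linspace(0,.065,14)*np.cos(a[-1]),np.zeros(14),.0117+np.linspace(0,.065,14)*np.sin(a[-1])]])+[0,0,.058]
E
python3 - <<'E'
from h import *
np.set_printoptions(precision=4,suppress=True)
p0=np.array([.466,.0426,.097]); D={}
for n,sl in(("top",(270,205,292,263)),("side",(270,196,326,244))):
    im=cv2.imread(f"pics/{n}0.png").astype(int); b,g,r=im[...,0],im[...,1],im[...,2]
    m=((r-g)>40)&((g-b)<45)&((g-b)>8)
    x0,y0,x1,y1=sl; yy,xx=np.nonzero(m[y0:y1,x0:x1]); q=np.c_[xx+x0,yy+y0]
    c=proj(n,tf(p0,BAR)); d=np.linalg.norm(q[:,None]-c[None],axis=2).min(1); D[n]=q[d<5]; print(n,len(q),len(D[n]),im[int(c[20,1]),int(c[20,0])])
def cost(p,z=True):
    o=[]
    for n,q in D.items():
        P=tf(p[:3],BAR); P[:,2]+=p[3]; c=proj(n,P)
        s,e=c[:-1],c[1:]; v=e-s
        t=np.clip(((q[:,None]-s)*v).sum(2)/(v*v).sum(1),0,1); f=s+t[...,None]*v
        k=np.argmin(((q[:,None]-f)**2).sum(2),1); i=np.arange(len(q))
        u=v[k]/np.linalg.norm(v[k],axis=1)[:,None]; w=q-f[i,k]; o.append(u[:,0]*w[:,1]-u[:,1]*w[:,0])
        tq={"top":[277.3,207],"side":[323,205.6]}[n]; o.append(3*(c[-1]-tq))
    return np.concatenate([o_.ravel() for o_ in o]+[[p[3]*2000]])
r=least_squares(cost,[*p0,0]);print(r.x,np.sqrt((r.fun**2).mean()))
for n in D:
    P=tf(r.x[:3],BAR);P[:,2]+=r.x[3];print(n,proj(n,P)[[0,12,-1]], D[n][np.argsort(D[n][:,1])[:4]].ravel())
print(tf(r.x[:3],[.1569,0,.1115]))
E
```

```text
top 167 167 [ 61  82 128]
side 168 158 [ 67 109 166]<stdin>:14: RuntimeWarning: invalid value encountered in divide
<stdin>:16: RuntimeWarning: invalid value encountered in divide
Traceback (most recent call last):
ValueError: Residuals are not finite in the initial point.
```

Duplicate points in the curve; I'll fix that.

```bash
sed -i 's/np.linspace(0,.065,14)/np.linspace(.003,.065,14)/g; s/np.linspace(.012,.075,12)/np.linspace(.012,.07,12)/' h.py
cat > barfit.py <<'E'
from h import *
np.set_printoptions(precision=4,suppress=True)
p0=np.array([.466,.0426,.097]); D={}
for n,sl in(("top",(270,205,292,263)),("side",(270,196,326,244))):
    im=cv2.imread(f"pics/{n}0.png").astype(int); b,g,r=im[...,0],im[...,1],im[...,2]
    m=((r-g)>40)&((g-b)<45)&((g-b)>8)
    x0,y0,x1,y1=sl; yy,xx=np.nonzero(m[y0:y1,x0:x1]); q=np.c_[xx+x0,yy+y0]
    c=proj(n,tf(p0,BAR)); d=np.linalg.norm(q[:,None]-c[None],axis=2).min(1); D[n]=q[d<5]
def cost(p):
    o=[]
    for n,q in D.items():
        P=tf(p[:3],BAR); P[:,2]+=p[3]; c=proj(n,P)
        s,e=c[:-1],c[1:]; v=e-s
        t=np.clip(((q[:,None]-s)*v).sum(2)/(v*v).sum(1),0,1); f=s+t[...,None]*v
        k=np.argmin(((q[:,None]-f)**2).sum(2),1); i=np.arange(len(q))
        u=v[k]/np.linalg.norm(v[k],axis=1)[:,None]; w=q-f[i,k]; o.append(u[:,0]*w[:,1]-u[:,1]*w[:,0])
        tq={"top":[277.3,207],"side":[323,205.6]}[n]; o.append(3*(c[-1]-tq))
    return np.concatenate([o_.ravel() for o_ in o]+[[p[3]*2000]])
r=least_squares(cost,[*p0,0]);print(r.x,np.sqrt((r.fun**2).mean()))
for n in D:
    P=tf(r.x[:3],BAR);P[:,2]+=r.x[3];print(n,proj(n,P)[[0,12,-1]], D[n][np.argsort(D[n][:,1])[:4]].ravel())
print(tf(r.x[:3],[.1569,0,.1115]))
E
python3 barfit.py
```

```text
[ 0.4645  0.0463  0.0926 -0.    ] 0.9957239108114672
top [[282.7828 268.5871]
 [280.8465 243.8441]
 [276.2306 206.8739]] [275 206 276 206 275 207 276 207]
side [[277.5598 242.4343]
 [296.5841 231.9298]
 [320.7361 204.3472]] [319 204 320 204 321 204 318 205]
[[0.6207 0.0608 0.1115]]
```

```bash
cat >> h.py <<'E'
def go(*way, frm=None):
    """way: (pos, R or None). prints tool-frame shift (cm) in the frame after the turn, and the turn (deg)"""
    s=state(); p=np.array(s["ee_pos"]); Q=R.from_rotvec(s["orientation"])
    if frm is not None: p,Q=frm
    for t,T in way:
        t=np.array(t,float); 
        rv=np.zeros(3) if T is None else np.degrees((Q.inv()*T).as_rotvec())
        d0=Q.inv().apply(t-p)*100; Q=Q if T is None else T
        print("shift before turn",d0.round(2),"after turn",(Q.inv().apply(t-p)*100).round(2),"turn",rv.round(1)); p=t
def tool(ydeg,tilt=0): # tool y at world heading ydeg, pointing down; tilt: deg fingers lean toward +(y rotated -90)
    y=np.array([np.cos(np.radians(ydeg)),np.sin(np.radians(ydeg)),0]); f=np.array([y[1],-y[0],0]) # forward
    t=np.radians(tilt); z=np.sin(t)*f-np.cos(t)*np.array([0,0,1]); x=np.cross(y,z)
    return R.from_matrix(np.c_[x,y,z])
E
python3 -c "
from h import *
go(([.43,.2,.23],None),([.489,-.282,.16],None),([.489,-.282,.16],tool(149.5)),([.489,-.282,.036],None))"
```

```text
shift before turn [-35.55 -31.06   0.1 ] after turn [-35.55 -31.06   0.1 ] turn [0. 0. 0.]
shift before turn [-19.34 -44.53   7.08] after turn [-19.34 -44.53   7.08] turn [0. 0. 0.]
shift before turn [0. 0. 0.] after turn [0. 0. 0.] turn [ -0.1  -0.1 -76. ]
shift before turn [ 0.   0.  12.4] after turn [ 0.   0.  12.4] turn [0. 0. 0.]
```

```bash
python3 -m jog '{"travel":[[-2.96,-2.59,0],[-2.96,-2.59,0],[-2.96,-2.59,0],[-2.96,-2.59,0],[-2.96,-2.59,0],[-2.96,-2.59,0],[-2.96,-2.59,0],[-2.96,-2.59,0],[-2.96,-2.59,0],[-2.96,-2.59,0],[-2.96,-2.59,0],[-2.96,-2.59,0]],"rotation":[[0,0,0],[0,0,0],[0,0,0],[0,0,0],[0,0,0],[0,0,0],[0,0,0],[0,0,0],[0,0,0],[0,0,0],[0,0,0],[0,0,0]],"gripper":[1,1,1,1,1,1,1,1,1,1,1,1]}' 40
python3 -m jog '{"travel":[[-1.61,-3.71,0.59],[-1.61,-3.71,0.59],[-1.61,-3.71,0.59],[-1.61,-3.71,0.59],[-1.61,-3.71,0.59],[-1.61,-3.71,0.59],[-1.61,-3.71,0.59],[-1.61,-3.71,0.59],[-1.61,-3.71,0.59],[-1.61,-3.71,0.59],[-1.61,-3.71,0.59],[-1.61,-3.71,0.59]],"rotation":[[0,0,0],[0,0,0],[0,0,0],[0,0,0],[0,0,0],[0,0,0],[0,0,0],[0,0,0],[0,0,0],[0,0,0],[0,0,0],[0,0,0]],"gripper":[1,1,1,1,1,1,1,1,1,1,1,1]}'
python3 -m jog '{"travel":[[0,0,0],[0,0,0],[0,0,0],[0,0,0],[0,0,0],[0,0,0],[0,0,0],[0,0,0],[0,0,0],[0,0,0],[0,0,0],[0,0,0]],"rotation":[[0,0,-6.9],[0,0,-6.9],[0,0,-6.9],[0,0,-6.9],[0,0,-6.9],[0,0,-6.9],[0,0,-6.9],[0,0,-6.9],[0,0,-6.9],[0,0,-6.9],[0,0,-6.9],[0,0,0]],"gripper":[1,1,1,1,1,1,1,1,1,1,1,1]}'
python3 -c "
from h import *
print(state()['joints'])
go(([.489,-.282,.1],tool(149.5)),([.489,-.282,.036],None))"
```

```text
clock: 1.1
ee_pos: [0.4303, 0.1986, 0.231]
orientation: [-0.45, -3.109, 0.0]
wrist_force: [1.8, 0.3, -0.9]
grip_width: 0.996
grasp_force: 0.0
clock: 2.1
ee_pos: [0.4882, -0.2833, 0.1598]
orientation: [-0.451, -3.108, -0.001]
wrist_force: [0.3, 1.1, 0.5]
grip_width: 1.003
grasp_force: 0.0
clock: 3.1
ee_pos: [0.4882, -0.2813, 0.1598]
orientation: [1.56, -2.727, -0.002]
wrist_force: [0.5, -0.1, -0.1]
grip_width: 0.997
grasp_force: 0.0
[ 0.83160896  0.78288972 -0.68129646  1.80751685  0.66845448  0.79760202
  2.41568567]
shift before turn [ 0.02 -0.11  5.98] after turn [ 0.02 -0.1   5.98] turn [0.1 0.  0.1]
shift before turn [0.  0.  6.4] after turn [0.  0.  6.4] turn [0. 0. 0.]
```

```bash
python3 -m jog '{"travel":[[0,0,3],[0,0,3],[0,0,2.5],[0,0,2],[0,0,1.2],[0,0,0.7],[0,0,0],[0,0,0],[0,0,0],[0,0,0],[0,0,0],[0,0,0]],"rotation":[[0,0,0],[0,0,0],[0,0,0],[0,0,0],[0,0,0],[0,0,0],[0,0,0],[0,0,0],[0,0,0],[0,0,0],[0,0,0],[0,0,0]],"gripper":[1,1,1,1,1,1,1,0.45,0.45,0.45,0.45,0.45]}' 40
python3 -m jog '{"travel":[[0,0,0],[0,0,0],[0,0,0],[0,0,0],[0,0,0],[0,0,0]],"rotation":[[0,0,0],[0,0,0],[0,0,0],[0,0,0],[0,0,0],[0,0,0]],"gripper":[0.3,0.3,0.3,0.3,0.3,0.3]}' 40
python3 -m jog '{"travel":[[0,0,-1],[0,0,-2],[0,0,-4],[0,0,-4],[0,0,-4],[0,0,-4],[0,0,-4],[0,0,0],[0,0,0]],"rotation":[[0,0,0],[0,0,0],[0,0,0],[0,0,0],[0,0,0],[0,0,0],[0,0,0],[0,0,0],[0,0,0]],"gripper":[0.3,0.3,0.3,0.3,0.3,0.3,0.3,0.3,0.3]}' 40

```

```text
clock: 4.1
ee_pos: [0.4895, -0.2816, 0.0378]
orientation: [-1.556, 2.728, -0.003]
wrist_force: [-1.3, 0.6, 6.1]
grip_width: 0.57
grasp_force: 41.8
clock: 4.6
ee_pos: [0.4895, -0.2815, 0.0378]
orientation: [-1.556, 2.728, -0.003]
wrist_force: [-1.2, -0.4, 5.8]
grip_width: 0.574
grasp_force: 41.8
clock: 5.35
ee_pos: [0.4899, -0.2815, 0.2696]
orientation: [-1.555, 2.726, -0.008]
wrist_force: [0.1, -0.2, -0.8]
grip_width: 0.574
grasp_force: 41.8
```

```bash
cat >> h.py <<'E'
BP=np.array([.465,.0455,.094])
H=90+np.degrees(BP[2])
def onbar(s,dx=0.0,dz=.0088,drop=0.0):
    """s: axis length from the face; centre of part there. returns TCP pos, R. dx: part offset along tool x, dz along tool z (m)"""
    L1,La=.075,.05*np.radians(40)
    if s<=L1: x,z,t=s,0,0
    elif s<=L1+La: t=(s-L1)/.05; x,z=L1+.05*np.sin(t),.05-.05*np.cos(t)
    else: t=np.radians(40); u=s-L1-La; x,z=.1071+u*np.cos(t),.0117+u*np.sin(t)
    T=tool(H,np.degrees(t)); c=tf(BP,[x,0,.058+z])[0]
    c=c-drop*np.array([0,0,1]); return c-T.apply([dx,0,dz]),T
STIP=.075+.05*np.radians(40)+.065
E
python3 -c "
from h import *
p,T=onbar(STIP+.035); print(p)
go((p+[0,0,.06],tool(H)),(p,T))"
```

```text
[0.64226188 0.06221187 0.14071995]
shift before turn [-37.34   4.42   6.88] after turn [-18.4   32.79   6.88] turn [-0.3  0.2 54. ]
shift before turn [0. 0. 6.] after turn [3.86 0.   4.6 ] turn [  0. -40.  -0.]
```

```bash
python3 -m jog '{"travel":[[0,0,0],[0,0,0],[0,0,0],[0,0,0],[0,0,0],[0,0,0],[0,0,0],[0,0,0],[0,0,0]],"rotation":[[0,0,6],[0,0,6],[0,0,6],[0,0,6],[0,0,6],[0,0,6],[0,0,6],[0,0,6],[0,0,6]],"gripper":[0.3,0.3,0.3,0.3,0.3,0.3,0.3,0.3,0.3]}' 40
python3 -m jog '{"travel":[[-1.84,3.28,0.69],[-1.84,3.28,0.69],[-1.84,3.28,0.69],[-1.84,3.28,0.69],[-1.84,3.28,0.69],[-1.84,3.28,0.69],[-1.84,3.28,0.69],[-1.84,3.28,0.69],[-1.84,3.28,0.69],[-1.84,3.28,0.69]],"rotation":[[0,0,0],[0,0,0],[0,0,0],[0,0,0],[0,0,0],[0,0,0],[0,0,0],[0,0,0],[0,0,0],[0,0,0]],"gripper":[0.3,0.3,0.3,0.3,0.3,0.3,0.3,0.3,0.3,0.3]}'
python3 -m jog '{"travel":[[0,0,0],[0,0,0],[0,0,0],[0,0,0],[0,0,0],[0,0,0],[0,0,0],[0,0,0]],"rotation":[[0,-5,0],[0,-5,0],[0,-5,0],[0,-5,0],[0,-5,0],[0,-5,0],[0,-5,0],[0,-5,0]],"gripper":[0.3,0.3,0.3,0.3,0.3,0.3,0.3,0.3]}'
python3 -c "
from h import *
print(state()['joints'])
p,T=onbar(STIP+.035); print(p)
go((p,T))"
```

```text
clock: 6.1
ee_pos: [0.4872, -0.2809, 0.2649]
orientation: [0.14, -3.135, -0.002]
wrist_force: [0.6, -0.3, -0.2]
grip_width: 0.573
grasp_force: 41.8
clock: 6.93
ee_pos: [0.6399, 0.0639, 0.1954]
orientation: [0.149, -3.134, 0.002]
wrist_force: [-0.3, -0.7, -1.0]
grip_width: 0.568
grasp_force: 41.8
clock: 7.6
ee_pos: [0.6213, 0.052, 0.1832]
orientation: [-0.13, 2.729, -0.014]
wrist_force: [0.3, 0.4, -1.4]
grip_width: 0.572
grasp_force: 41.8
[-0.07874296  0.64260356 -0.18198382  2.03877749  1.24875101  0.18968549
  0.25692957]
[0.64226188 0.06221187 0.14071995]
shift before turn [-0.32  0.95  4.74] after turn [1.06 0.82 4.66] turn [ -1.5 -16.6   0.6]
```

```bash
python3 -m jog '{"travel":[[0,0,0],[0,0,0],[0,0,0],[0,0,0],[0,0,0],[0,0,0],[0,0,0],[0,0,0]],"rotation":[[0,-2,0],[0,-2,0],[0,-2,0],[0,-2,0],[0,-2,0],[0,-2,0],[0,-2,0],[0,-2,0]],"gripper":[0.3,0.3,0.3,0.3,0.3,0.3,0.3,0.3]}'
python3 -c "
from h import *
print(state()['joints'])
p,T=onbar(STIP+.035); print(p)
go((p,T))"
```

```text
clock: 8.27
ee_pos: [0.6233, 0.0482, 0.1833]
orientation: [-0.119, 2.498, -0.009]
wrist_force: [-1.3, -0.0, -0.8]
grip_width: 0.572
grasp_force: 41.9
[ 0.16722779  0.72404421 -0.59500099  2.23858725  2.26940817  0.61760757
 -0.71204133]
[0.64226188 0.06221187 0.14071995]
shift before turn [0.91 1.39 4.58] after turn [1.19 1.22 4.56] turn [-2.  -3.3  0.8]
```

```bash
python3 -m jog '{"travel":[[0,0,0],[0.3,0.3,1.1],[0.3,0.3,1.1],[0.3,0.3,1.2],[0.3,0.3,1.2],[0,0,0],[0,0,0],[0,0,0]],"rotation":[[-2,-3.3,0.8],[0,0,0],[0,0,0],[0,0,0],[0,0,0],[0,0,0],[0,0,0],[0,0,0]],"gripper":[0.3,0.3,0.3,0.3,0.3,0.3,0.3,0.3]}'
python3 - <<'E'
from h import *
print(state()['joints'].round(2) if hasattr(state()['joints'],'round') else state()['joints'])
p,T=onbar(STIP+.035); go((p,T))
out=[]
for n,(x,y) in(("top",(247,180)),("side",(290,160))):
    im=optics.snapshot(n)[:,:,::-1].copy(); cv2.imwrite(f"pics/{n}1.png",im)
    k=7;w,h=56,84
    c=cv2.resize(im[y:y+h,x:x+w],None,fx=k,fy=k,interpolation=cv2.INTER_CUBIC)
    for q in proj(n,tf(BP,BAR)): cv2.circle(c,tuple(int(v) for v in (q-[x,y]+.5)*k),1,(255,0,0),-1)
    s=state();Q=R.from_rotvec(s['orientation']);ctr=np.array(s['ee_pos'])+Q.apply([0,0,.0088])
    for sx in(-.009,.009):
      K=np.array([[sx,a,b] for a,b in((-.025,-.025),(.025,-.025),(.025,.025),(-.025,.025))])
      q=(proj(n,ctr+Q.apply(K))-[x,y]+.5)*k; cv2.polylines(c,[q.astype(int)],True,(0,0,255) if sx>0 else (0,255,0),1)
    out.append(c)
cv2.imwrite("pics/pre1.png",np.hstack(out))
E
```

```text
clock: 8.93
ee_pos: [0.643, 0.0623, 0.1412]
orientation: [-0.115, 2.442, 0.042]
wrist_force: [-0.0, 0.4, -2.0]
grip_width: 0.569
grasp_force: 41.8
[ 0.2   0.87 -0.67  2.25  2.43  0.78 -0.81]
shift before turn [ 0.09 -0.   -0.01] after turn [ 0.09 -0.   -0.01] turn [ 0. -0.  0.]
```

View pics/pre1.png

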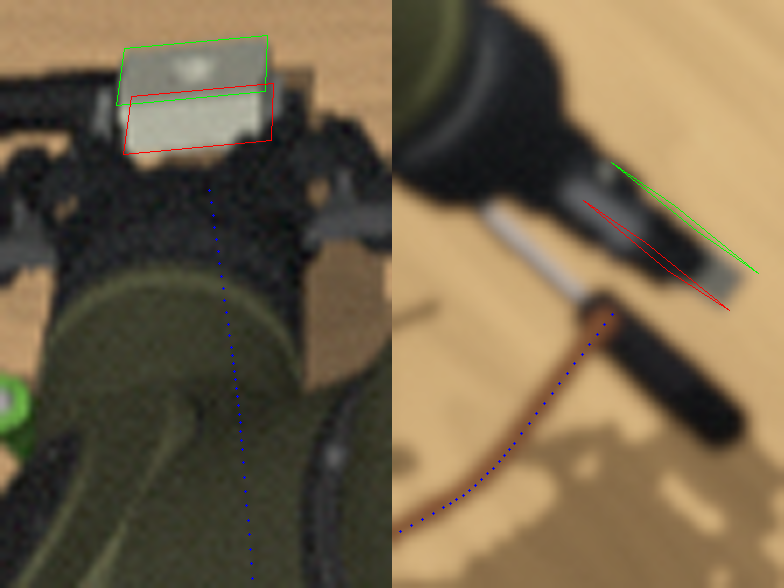

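The crop shows the held plate at top (193,95) and side (725,280), within about 1 px of its overlay. The bare bar's tip at side (605,312) is also within 1 px of its overlay. That's good enough to start threading.

```bash
python3 -m jog '{"travel":[[0.4,0,0],[0.4,0,0],[0.4,0,0],[0.4,0,0],[0.4,0,0],[0.4,0,0],[0.4,0,0],[0.3,0,0],[0,0,0]],"rotation":[[0,0,0],[0,0,0],[0,0,0],[0,0,0],[0,0,0],[0,0,0],[0,0,0],[0,0,0],[0,0,0]],"gripper":[0.3,0.3,0.3,0.3,0.3,0.3,0.3,0.3,0.3]}'
python3 -m jog '{"travel":[[0.2,0,0],[0.2,0,0],[0.2,0,0],[0,0,0]],"rotation":[[0,0,0],[0,0,0],[0,0,0],[0,0,0]],"gripper":[0.3,0.3,0.3,0.3]}'
python3 -m jog '{"travel":[[0.2,0,0],[0.2,0,0],[0.2,0,0],[0,0,0]],"rotation":[[0,0,0],[0,0,0],[0,0,0],[0,0,0]],"gripper":[0.3,0.3,0.3,0.3]}'
python3 -c "
from h import *
print(state()['joints'])
p,T=onbar(STIP-.012); go((p,T))"
```

```text
clock: 9.78
ee_pos: [0.6194, 0.0603, 0.1208]
orientation: [-0.115, 2.442, 0.042]
wrist_force: [-0.6, -0.5, -1.6]
grip_width: 0.577
grasp_force: 41.8
clock: 10.12
ee_pos: [0.6153, 0.0599, 0.1174]
orientation: [-0.115, 2.441, 0.042]
wrist_force: [-0.1, -0.7, -1.0]
grip_width: 0.568
grasp_force: 41.8
clock: 10.45
ee_pos: [0.6106, 0.0594, 0.1135]
orientation: [-0.115, 2.441, 0.042]
wrist_force: [-0.4, 0.7, -0.6]
grip_width: 0.573
grasp_force: 41.8
[ 0.20108487  0.94287937 -0.69306407  2.34872588  2.50082925  0.94025965
 -0.89245643]
shift before turn [ 0.51 -0.02 -0.04] after turn [ 0.51 -0.02 -0.04] turn [ 0. -0.  0.]
```

```bash
python3 -m jog '{"travel":[[0.4,0,0],[0.4,0,0],[0.4,0,0],[0.4,0,0],[0.4,0,0],[0.4,0,0],[0,0,0]],"rotation":[[0,0,0],[0,0,0],[0,0,0],[0,0,0],[0,0,0],[0,0,0],[0,0,0]],"gripper":[0.3,0.3,0.3,0.3,0.3,0.3,0.3]}'
python3 - <<'E'
from h import *
print(state()['joints'])
for d in(-.03,-.04,-.06):
    p,T=onbar(STIP+d); go((p,T))
out=[]
for n,(x,y) in(("top",(247,180)),("side",(280,160))):
    im=optics.snapshot(n)[:,:,::-1].copy()
    k=7;w,h=56,84
    c=cv2.resize(im[y:y+h,x:x+w],None,fx=k,fy=k,interpolation=cv2.INTER_CUBIC)
    out.append(c)
cv2.imwrite("pics/thr1.png",np.hstack(out))
E
```

```text
clock: 11.03
ee_pos: [0.5917, 0.0576, 0.0975]
orientation: [-0.115, 2.443, 0.042]
wrist_force: [-0.1, -0.1, -1.1]
grip_width: 0.577
grasp_force: 41.8
[ 0.19565917  0.99069872 -0.70102054  2.40542373  2.53352723  1.03331752
 -0.93275289]
shift before turn [-0.17 -0.02 -0.05] after turn [-0.17 -0.02 -0.05] turn [ 0.  -0.1  0. ]
shift before turn [ 0.83 -0.02 -0.05] after turn [ 0.83 -0.02 -0.05] turn [ 0.  -0.1  0. ]
shift before turn [ 2.83 -0.02 -0.05] after turn [ 2.83 -0.02 -0.05] turn [ 0.  -0.1  0. ]
```

View pics/thr1.png

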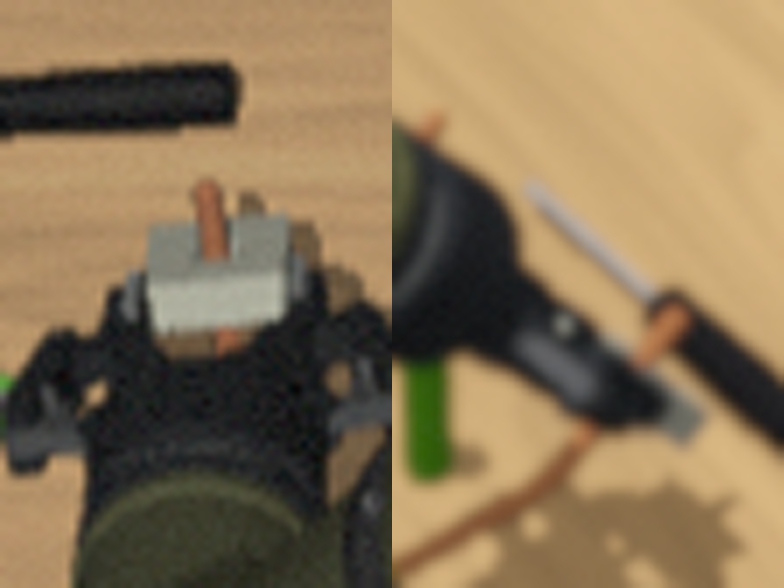

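The plate is threaded: the copper tip protrudes through the bore at top (207,185) and side (665,325). I'll go on down the leg and then slowly round the bend.

```bash
python3 -m jog '{"travel":[[0.4,0.1,0],[0.4,0,0],[0.4,0,0],[0.4,0,0],[0.4,0,0],[0.4,0,0],[0.4,0,0],[0.4,0,0],[0.1,0,0],[0,0,0]],"rotation":[[0,0,0],[0,0,0],[0,0,0],[0,0,0],[0,0,0],[0,0,0],[0,0,0],[0,0,0],[0,0,0],[0,0,0]],"gripper":[0.3,0.3,0.3,0.3,0.3,0.3,0.3,0.3,0.3,0.3]}'
python3 -m jog '{"travel":[[0.07,0,0],[0.07,0,0],[0.07,0,0],[0.07,0,0],[0.07,0,0],[0.07,0,0],[0.07,0,0],[0.07,0,0],[0.07,0,0],[0.07,0,0]],"rotation":[[0,1,0],[0,1,0],[0,1,0],[0,1,0],[0,1,0],[0,1,0],[0,1,0],[0,1,0],[0,1,0],[0,1,0]],"gripper":[0.3,0.3,0.3,0.3,0.3,0.3,0.3,0.3,0.3,0.3]}'
python3 -c "
from h import *
print(state()['joints'])
p,T=onbar(.075+.05*np.radians(30)); go((p,T))"
```

```text
clock: 11.97
ee_pos: [0.5671, 0.0564, 0.0768]
orientation: [-0.115, 2.441, 0.042]
wrist_force: [-0.7, -0.2, -1.2]
grip_width: 0.57
grasp_force: 41.8
clock: 12.8
ee_pos: [0.5621, 0.0558, 0.0734]
orientation: [-0.123, 2.615, 0.033]
wrist_force: [-0.5, -0.6, -0.4]
grip_width: 0.571
grasp_force: 41.9
[ 0.1750051   0.94950318 -0.6524694   2.35443204  2.39368481  0.80897943
 -0.84561141]
shift before turn [ 0.23 -0.12 -0.01] after turn [ 0.23 -0.12 -0.01] turn [ 0.  0. -0.]
```

```bash
python3 -m jog '{"travel":[[0.09,0,0],[0.09,0,0],[0.09,0,0],[0.09,0,0],[0.09,0,0],[0.09,0,0],[0.09,0,0],[0.09,0,0],[0.08,0,0],[0.08,0,0]],"rotation":[[0,1,0],[0,1,0],[0,1,0],[0,1,0],[0,1,0],[0,1,0],[0,1,0],[0,1,0],[0,1,0],[0,1,0]],"gripper":[0.3,0.3,0.3,0.3,0.3,0.3,0.3,0.3,0.3,0.3]}'
python3 -c "
from h import *
print(state()['joints'])
p,T=onbar(.075+.05*np.radians(20)); go((p,T))"
```

```text
clock: 13.63
ee_pos: [0.5542, 0.0551, 0.0696]
orientation: [-0.131, 2.789, 0.023]
wrist_force: [0.4, -0.0, -1.4]
grip_width: 0.569
grasp_force: 41.9
[ 0.08973209  0.8628234  -0.47888273  2.2256236   2.14179869  0.46070326
 -0.62692306]
shift before turn [ 0.07 -0.12  0.01] after turn [ 0.07 -0.12  0.01] turn [0. 0. 0.]
```

```bash
python3 -m jog '{"travel":[[0.07,0,0],[0.07,0,0],[0.07,0,0],[0.07,0,0],[0.07,0,0]],"rotation":[[0,1,0],[0,1,0],[0,1,0],[0,1,0],[0,1,0]],"gripper":[0.3,0.3,0.3,0.3,0.3]}'
python3 -c "
from h import *
print(state()['joints'])
p,T=onbar(.075+.05*np.radians(15)); go((p,T))"
```

```text
clock: 14.05
ee_pos: [0.5508, 0.0548, 0.0686]
orientation: [-0.135, 2.876, 0.018]
wrist_force: [0.5, 0.4, -1.6]
grip_width: 0.571
grasp_force: 41.9
[-0.02642831  0.82646917 -0.27825791  2.15942963  1.94945445  0.24573968
 -0.45507758]
shift before turn [ 0.08 -0.12  0.02] after turn [ 0.08 -0.12  0.02] turn [0. 0. 0.]
```

```bash
python3 -m jog '{"travel":[[0.04,0,0],[0.04,0,0],[0.04,0,0],[0.04,0,0],[0.04,0,0],[0.04,0,0],[0.04,0,0],[0.04,0,0],[0.04,0,0],[0.04,0,0],[0.04,0,0],[0.04,0,0]],"rotation":[[0,0.5,0],[0,0.5,0],[0,0.5,0],[0,0.5,0],[0,0.5,0],[0,0.5,0],[0,0.5,0],[0,0.5,0],[0,0.5,0],[0,0.5,0],[0,0.5,0],[0,0.5,0]],"gripper":[0.3,0.3,0.3,0.3,0.3,0.3,0.3,0.3,0.3,0.3,0.3,0.3]}'
python3 -c "
from h import *
print(state()['joints'])
p,T=onbar(.075+.05*np.radians(9)); go((p,T))"
```

```text
clock: 15.05
ee_pos: [0.5456, 0.054, 0.067]
orientation: [-0.14, 2.975, 0.01]
wrist_force: [0.6, 0.2, -0.8]
grip_width: 0.57
grasp_force: 41.9
[-0.0225718   0.82720584 -0.27839588  2.0791048   1.195137    0.23787199
  0.30108929]
shift before turn [-0.04 -0.09 -0.02] after turn [-0.04 -0.09 -0.03] turn [-0.   0.4  0. ]
```

Past the singularity without trouble, so I'll finish the bend and then slide home.

```bash
python3 -m jog '{"travel":[[0.07,0,0],[0.07,0,0],[0.07,0,0],[0.07,0,0],[0.07,0,0],[0.07,0,0],[0.07,0,0],[0.07,0,0],[0.07,0,0],[0.07,0,0]],"rotation":[[0,0.95,0],[0,0.95,0],[0,0.95,0],[0,0.95,0],[0,0.95,0],[0,0.95,0],[0,0.95,0],[0,0.95,0],[0,0.95,0],[0,0.95,0]],"gripper":[0.3,0.3,0.3,0.3,0.3,0.3,0.3,0.3,0.3,0.3]}'
python3 -c "
from h import *
print(state()['joints'])
p,T=onbar(.075); go((p,T))
p,T=onbar(.026); go((p,T))"
```

```text
clock: 15.88
ee_pos: [0.5386, 0.0532, 0.0663]
orientation: [0.148, -3.135, 0.002]
wrist_force: [-0.1, -0.0, -0.6]
grip_width: 0.566
grasp_force: 41.9
[ 0.14527474  0.89510209 -0.56419704  1.92627545  0.86005825  0.58391844
  0.6622118 ]
shift before turn [-0.1  -0.07 -0.05] after turn [-0.1  -0.07 -0.05] turn [-0.1 -0.2  0. ]
shift before turn [ 4.8  -0.07 -0.04] after turn [ 4.8  -0.07 -0.05] turn [-0.1 -0.2  0. ]
```

```bash
python3 -m jog '{"travel":[[0.4,0,0],[0.4,0,0],[0.5,0,0],[0.5,0,0],[0.5,0,0],[0.5,0,0],[0.5,0,0],[0.5,0,0],[0.4,0,0],[0.3,0,0],[0,0,0]],"rotation":[[0,0,0],[0,0,0],[0,0,0],[0,0,0],[0,0,0],[0,0,0],[0,0,0],[0,0,0],[0,0,0],[0,0,0],[0,0,0]],"gripper":[0.3,0.3,0.3,0.3,0.3,0.3,0.3,0.3,0.3,0.3,0.3]}'
for i in 1; do python3 -m jog '{"travel":[[0.1,0,0],[0.1,0,0],[0,0,0]],"rotation":[[0,0,0],[0,0,0],[0,0,0]],"gripper":[0.3,0.3,0.3]}'; done
python3 -m jog '{"travel":[[0.1,0,0],[0.1,0,0],[0,0,0]],"rotation":[[0,0,0],[0,0,0],[0,0,0]],"gripper":[0.3,0.3,0.3]}'
```

```text
clock: 16.8
ee_pos: [0.4932, 0.0491, 0.0662]
orientation: [0.148, -3.135, 0.002]
wrist_force: [0.5, 0.8, -1.0]
grip_width: 0.574
grasp_force: 41.9
clock: 17.05
ee_pos: [0.492, 0.049, 0.0662]
orientation: [0.147, -3.136, 0.001]
wrist_force: [-0.3, 0.1, -1.7]
grip_width: 0.572
grasp_force: 41.9
clock: 17.3
ee_pos: [0.4898, 0.0488, 0.0662]
orientation: [0.147, -3.136, 0.001]
wrist_force: [0.4, 1.0, -0.4]
grip_width: 0.568
grasp_force: 41.9
```

```bash
python3 -c "
from h import *
print(state()['joints'])
p,T=onbar(.021); go((p,T))"; python3 -m jog '{"travel":[[0.1,0,0],[0.1,0,0],[0,0,0]],"rotation":[[0,0,0],[0,0,0],[0,0,0]],"gripper":[0.3,0.3,0.3]}'
```

```text
[ 0.10810376  0.85037304 -0.49782967  2.0739253   0.94089019  0.46049217
  0.53988423]
shift before turn [ 0.4  -0.1  -0.06] after turn [ 0.4  -0.1  -0.06] turn [-0.  -0.1 -0. ]
clock: 17.55
ee_pos: [0.4895, 0.0488, 0.0664]
orientation: [-0.147, 3.137, -0.0]
wrist_force: [4.3, 0.8, -3.1]
grip_width: 0.572
grasp_force: 42.0
```

```bash
python3 -m jog '{"travel":[[0.1,0,0],[0.1,0,0],[0,0,0]],"rotation":[[0,0,0],[0,0,0],[0,0,0]],"gripper":[0.3,0.3,0.3]}'; python3 -c "
from h import *
s=state();print(s['ee_pos'],s['wrist_force'])"
```

```text
clock: 17.8
ee_pos: [0.4895, 0.0488, 0.0666]
orientation: [-0.146, 3.134, 0.001]
wrist_force: [7.8, -0.6, -5.1]
grip_width: 0.569
grasp_force: 42.6
[0.48945105 0.04883977 0.06658567] [ 7.7711773  -0.63651438 -5.10988307]
```

```bash
python3 -m jog '{"travel":[[0,0,0],[0,0,0],[0,0,0],[0,0,0],[0,0,0],[0,0,-0.5],[0,0,-2],[0,0,-4],[0,0,-4],[0,0,-4],[0,0,-4]],"rotation":[[0,0,0],[0,0,0],[0,0,0],[0,0,0],[0,0,0],[0,0,0],[0,0,0],[0,0,0],[0,0,0],[0,0,0],[0,0,0]],"gripper":[0.78,0.78,0.78,0.78,0.78,0.78,0.78,0.78,0.78,0.78,0.78]}'
python3 -c "
from h import *
print(state()['joints'])
yaw=-.13; a=np.degrees(yaw)+90; q=[.4796,-.3924]
go(([q[0],q[1],.2],None),([q[0],q[1],.2],tool(a)),([q[0],q[1],.036],None))"
```

```text
clock: 18.72
ee_pos: [0.4853, 0.0487, 0.2534]
orientation: [0.149, -3.135, 0.0]
wrist_force: [1.5, -1.1, 0.2]
grip_width: 0.78
grasp_force: 0.0
[ 0.31888761  0.58074834 -0.81688839  1.91965986  0.54398356  0.88062266
  0.88798103]
shift before turn [  4.73 -43.86   5.36] after turn [  4.73 -43.86   5.36] turn [0. 0. 0.]
shift before turn [0. 0. 0.] after turn [0. 0. 0.] turn [-0.  -0.2 12.9]
shift before turn [ 0.   0.  16.4] after turn [ 0.   0.  16.4] turn [0. 0. 0.]
```

```bash
python3 -m jog '{"travel":[[0.394,-3.655,0.44],[0.394,-3.655,0.44],[0.394,-3.655,0.44],[0.394,-3.655,0.44],[0.394,-3.655,0.44],[0.394,-3.655,0.44],[0.394,-3.655,0.44],[0.394,-3.655,0.44],[0.394,-3.655,0.44],[0.394,-3.655,0.44],[0.394,-3.655,0.44],[0.394,-3.655,0.44]],"rotation":[[0,0,0],[0,0,0],[0,0,0],[0,0,0],[0,0,0],[0,0,0],[0,0,0],[0,0,0],[0,0,0],[0,0,0],[0,0,0],[0,0,0]],"gripper":[1,1,1,1,1,1,1,1,1,1,1,1]}'
python3 -m jog '{"travel":[[0,0,0],[0,0,0],[0,0,0],[0,0,3]],"rotation":[[0,0,6.45],[0,0,6.45],[0,0,0],[0,0,0]],"gripper":[1,1,1,1]}'
python3 - <<'E'
from h import *
print(state()['joints'])
go(([.4796,-.3924,.033],tool(90-7.45)))
out=[]
for n,(x,y) in(("top",(247,200)),("side",(270,160))):
    im=optics.snapshot(n)[:,:,::-1].copy()
    cv2.imwrite(f"pics/{n}3.png",im)
    k=7;w,h=56,84
    c=cv2.resize(im[y:y+h,x:x+w],None,fx=k,fy=k,interpolation=cv2.INTER_CUBIC)
    for q in proj(n,tf(BP,BAR)): cv2.circle(c,tuple(int(v) for v in (q-[x,y]+.5)*k),1,(255,0,0),-1)
    for sx in(.012,.030):
      K=np.array([[sx,a,b+.055] for a,b in((-.025,-.025),(.025,-.025),(.025,.025),(-.025,.025))])
      q=(proj(n,tf(BP,K))-[x,y]+.5)*k; cv2.polylines(c,[q.astype(int)],True,(0,0,255) if sx>.02 else (0,255,0),1)
    out.append(c)
cv2.imwrite("pics/fit1.png",np.hstack(out))
E
```

```text
clock: 19.72
ee_pos: [0.4794, -0.3942, 0.1989]
orientation: [0.147, -3.136, 0.0]
wrist_force: [0.6, 0.3, 1.7]
grip_width: 1.001
grasp_force: 0.0
clock: 20.05
ee_pos: [0.4842, -0.3935, 0.1739]
orientation: [0.201, 3.127, -0.008]
wrist_force: [1.2, 0.6, 0.3]
grip_width: 0.998
grasp_force: 0.0
[ 0.98495625  0.83420967 -0.70903112  1.61940386  0.64975458  0.92659599
  1.48184823]
shift before turn [ 0.59  0.11 14.09] after turn [ 0.47  0.05 14.09] turn [-0.3  0.5  0.1]
```

View pics/fit1.png

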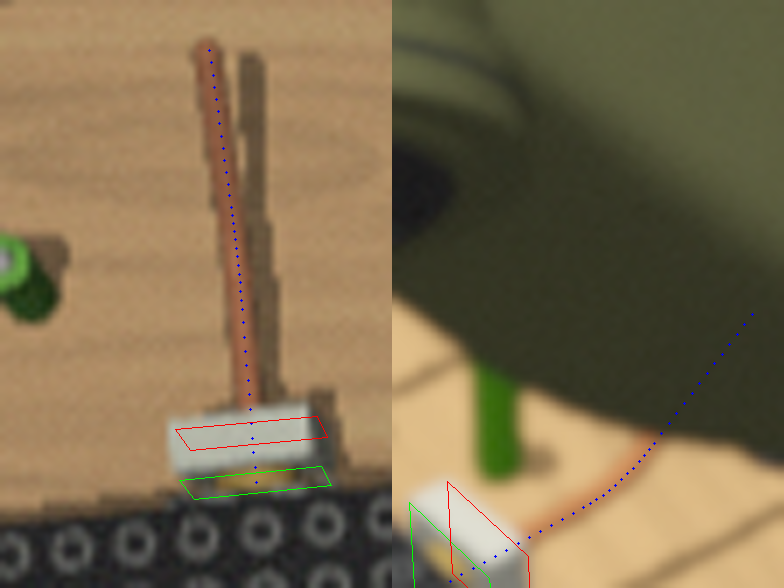

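The plate hangs on the bar against the brass flange, at top crop (240,440). The bar lies about 1 px up and to the left of my overlay, so I'll correct its origin to (0.4685, 0.0475). Next is the spacer.

```bash
sed -i 's/^BP=.*/BP=np.array([.4685,.0475,.094])/' h.py
python3 -m jog '{"travel":[[0.47,0.05,3],[0,0,3],[0,0,3],[0,0,2.5],[0,0,1.6],[0,0,1],[0,0,0],[0,0,0],[0,0,0],[0,0,0],[0,0,0],[0,0,0]],"rotation":[[0,0,0],[0,0,0],[0,0,0],[0,0,0],[0,0,0],[0,0,0],[0,0,0],[0,0,0],[0,0,0],[0,0,0],[0,0,0],[0,0,0]],"gripper":[1,1,1,1,1,1,1,0.3,0.3,0.3,0.3,0.3]}' 40
python3 -m jog '{"travel":[[0,0,0],[0,0,0],[0,0,0],[0,0,0],[0,0,0],[0,0,0]],"rotation":[[0,0,0],[0,0,0],[0,0,0],[0,0,0],[0,0,0],[0,0,0]],"gripper":[0.2,0.2,0.2,0.2,0.2,0.2]}' 40
python3 -m jog '{"travel":[[0,0,-1],[0,0,-2],[0,0,-4],[0,0,-4],[0,0,-4],[0,0,-4],[0,0,-4],[0,0,0],[0,0,0]],"rotation":[[0,0,0],[0,0,0],[0,0,0],[0,0,0],[0,0,0],[0,0,0],[0,0,0],[0,0,0],[0,0,0]],"gripper":[0.2,0.2,0.2,0.2,0.2,0.2,0.2,0.2,0.2]}' 40
python3 -c "
from h import *
print(state()['joints'])
p,T=onbar(STIP+.045,dz=.0095); print(p)
go((p+[0,0,.07],tool(H)),(p,T))"
```

```text
clock: 21.15
ee_pos: [0.4762, -0.392, 0.0293]
orientation: [0.206, 3.135, -0.003]
wrist_force: [-0.8, -0.8, 5.8]
grip_width: 0.455
grasp_force: 41.3
clock: 21.65
ee_pos: [0.4762, -0.3921, 0.0293]
orientation: [0.206, 3.135, -0.003]
wrist_force: [-0.7, -0.3, 6.8]
grip_width: 0.459
grasp_force: 41.3
clock: 22.4
ee_pos: [0.4771, -0.3917, 0.2612]
orientation: [0.206, 3.132, -0.006]
wrist_force: [-0.1, 0.0, -1.6]
grip_width: 0.455
grasp_force: 40.6
[ 1.01961773  0.73283718 -0.76858799  1.54198783  0.55514039  1.09018123
  1.5589755 ]
[0.65294054 0.06488866 0.14768406]
shift before turn [-11.44  47.58   4.22] after turn [-21.79  43.81   4.35] turn [ -0.2   0.2 -12.9]
shift before turn [0. 0. 7.] after turn [4.5  0.   5.36] turn [  0. -40.  -0.]
```

```bash
python3 -m jog '{"travel":[[0,0,0],[0,0,0],[0,0,0]],"rotation":[[0,0,-6.45],[0,0,-6.45],[0,0,0]],"gripper":[0.2,0.2,0.2]}' 40
python3 -m jog '{"travel":[[-1.82,3.65,0.36],[-1.82,3.65,0.36],[-1.82,3.65,0.36],[-1.82,3.65,0.36],[-1.82,3.65,0.36],[-1.82,3.65,0.36],[-1.82,3.65,0.36],[-1.82,3.65,0.36],[-1.82,3.65,0.36],[-1.82,3.65,0.36],[-1.82,3.65,0.36],[-1.82,3.65,0.36]],"rotation":[[0,0,0],[0,0,0],[0,0,0],[0,0,0],[0,0,0],[0,0,0],[0,0,0],[0,0,0],[0,0,0],[0,0,0],[0,0,0],[0,0,0]],"gripper":[0.2,0.2,0.2,0.2,0.2,0.2,0.2,0.2,0.2,0.2,0.2,0.2]}'
python3 -m jog '{"travel":[[0,0,0],[0,0,0],[0,0,0],[0,0,0],[0,0,0],[0,0,0],[0,0,0],[0,0,0],[0,0,0],[0,0,0],[0,0,0],[0,0,0]],"rotation":[[0,-3.4,0],[0,-3.4,0],[0,-3.4,0],[0,-3.4,0],[0,-3.4,0],[0,-3.4,0],[0,-3.4,0],[0,-3.4,0],[0,-3.4,0],[0,-3.4,0],[0,-3.4,0],[0,-3.4,0]],"gripper":[0.2,0.2,0.2,0.2,0.2,0.2,0.2,0.2,0.2,0.2,0.2,0.2]}'
python3 -c "
from h import *
print(state()['joints'])
p,T=onbar(STIP+.04,dx=-.0034,dz=.0053); print(p)
go((p,T))"
```

```text
clock: 22.65
ee_pos: [0.4744, -0.3911, 0.2561]
orientation: [0.152, -3.133, -0.002]
wrist_force: [0.1, 0.7, -0.2]
grip_width: 0.458
grasp_force: 40.5
clock: 23.65
ee_pos: [0.6516, 0.0667, 0.2124]
orientation: [0.143, -3.134, 0.002]
wrist_force: [0.4, -0.5, -0.6]
grip_width: 0.453
grasp_force: 40.6
clock: 24.65
ee_pos: [0.6543, 0.0569, 0.2116]
orientation: [-0.111, 2.561, -0.002]
wrist_force: [-0.8, -0.8, -2.3]
grip_width: 0.457
grasp_force: 40.7
[ 0.05238013  0.64417773 -0.40005671  2.07608099  1.9520616   0.35027084
 -0.42123666]
[0.64922196 0.06453808 0.13906726]
shift before turn [4.32 0.98 5.81] after turn [4.99 0.81 5.27] turn [-1.7 -6.9  0.2]
```

```bash
python3 -m jog '{"travel":[[0,0,0],[0,0,0],[0,0,0],[1.25,0.2,1.3],[1.25,0.2,1.3],[1.25,0.2,1.3],[1.25,0.2,1.3],[0,0,0],[0,0,0],[0,0,0]],"rotation":[[-0.8,-3.5,0],[-0.9,-3.4,0.2],[0,0,0],[0,0,0],[0,0,0],[0,0,0],[0,0,0],[0,0,0],[0,0,0],[0,0,0]],"gripper":[0.2,0.2,0.2,0.2,0.2,0.2,0.2,0.2,0.2,0.2]}'
python3 - <<'E'
from h import *
print(state()['joints'])
p,T=onbar(STIP+.04,dx=-.0034,dz=.0053); go((p,T))
out=[]
for n,(x,y) in(("top",(247,170)),("side",(290,150))):
    im=optics.snapshot(n)[:,:,::-1].copy(); cv2.imwrite(f"pics/{n}4.png",im)
    k=7;w,h=56,84
    c=cv2.resize(im[y:y+h,x:x+w],None,fx=k,fy=k,interpolation=cv2.INTER_CUBIC)
    for q in proj(n,tf(BP,BAR)): cv2.circle(c,tuple(int(v) for v in (q-[x,y]+.5)*k),1,(255,0,0),-1)
    s=state();Q=R.from_rotvec(s['orientation']);ctr=np.array(s['ee_pos'])+Q.apply([-.0034,0,.0053])
    for sx in(-.014,.014):
      K=np.array([[sx,a,b] for a,b in((-.02,-.02),(.02,-.02),(.02,.02),(-.02,.02))])
      q=(proj(n,ctr+Q.apply(K))-[x,y]+.5)*k; cv2.polylines(c,[q.astype(int)],True,(0,0,255) if sx>0 else (0,255,0),1)
    out.append(c)
cv2.imwrite("pics/pre2.png",np.hstack(out))
E
```

```text
clock: 25.48
ee_pos: [0.6487, 0.0635, 0.14]
orientation: [-0.116, 2.447, 0.039]
wrist_force: [-0.3, -0.4, -1.2]
grip_width: 0.456
grasp_force: 40.7
[ 0.20604708  0.87606845 -0.67948276  2.22591577  2.40325496  0.77568183
 -0.77702674]
shift before turn [0.02 0.1  0.11] after turn [0.02 0.1  0.11] turn [-0.1 -0.3  0.1]
```

View pics/pre2.png

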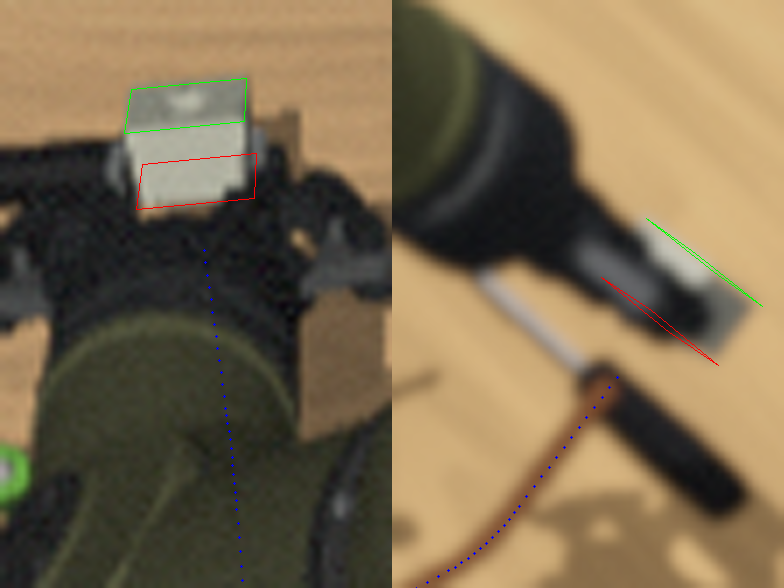

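The spacer at top (190,145) matches its overlay. In the side view both the spacer and the bar tip at (602,390) sit about 1.5 px left of theirs, so they agree relative to each other. Advancing.

```bash
python3 -m jog '{"travel":[[0.4,0.1,0],[0.4,0,0],[0.4,0,0],[0.4,0,0],[0.4,0,0],[0.3,0,0],[0,0,0]],"rotation":[[0,0,0],[0,0,0],[0,0,0],[0,0,0],[0,0,0],[0,0,0],[0,0,0]],"gripper":[0.2,0.2,0.2,0.2,0.2,0.2,0.2]}'
python3 -m jog '{"travel":[[0.2,0,0],[0.2,0,0],[0.2,0,0],[0,0,0]],"rotation":[[0,0,0],[0,0,0],[0,0,0],[0,0,0]],"gripper":[0.2,0.2,0.2,0.2]}'
python3 -m jog '{"travel":[[0.2,0,0],[0.2,0,0],[0.2,0,0],[0,0,0]],"rotation":[[0,0,0],[0,0,0],[0,0,0],[0,0,0]],"gripper":[0.2,0.2,0.2,0.2]}'
python3 -c "
from h import *
print(state()['joints'])
p,T=onbar(STIP-.0,dx=-.0034,dz=.0053); go((p,T))"
```

```text
clock: 26.17
ee_pos: [0.6296, 0.0627, 0.1239]
orientation: [-0.117, 2.449, 0.041]
wrist_force: [1.3, -0.2, -0.9]
grip_width: 0.454
grasp_force: 40.7
clock: 26.5
ee_pos: [0.6256, 0.0623, 0.1206]
orientation: [-0.117, 2.448, 0.041]
wrist_force: [0.6, 0.3, -1.7]
grip_width: 0.455
grasp_force: 40.7
clock: 26.83
ee_pos: [0.6209, 0.0619, 0.1167]
orientation: [-0.117, 2.448, 0.041]
wrist_force: [0.0, -0.6, -0.4]
grip_width: 0.453
grasp_force: 40.7
[ 0.20939382  0.93472466 -0.70604967  2.31173974  2.46384227  0.90142975
 -0.84505109]
shift before turn [ 0.38 -0.    0.12] after turn [ 0.39 -0.    0.12] turn [-0.  -0.4  0.1]
```

```bash
python3 -m jog '{"travel":[[0.3,0,0],[0.3,0,0],[0.4,0,0],[0.4,0,0],[0.4,0,0],[0.4,0,0],[0.4,0,0],[0.4,0,0],[0.2,0,0],[0,0,0]],"rotation":[[0,0,0],[0,0,0],[0,0,0],[0,0,0],[0,0,0],[0,0,0],[0,0,0],[0,0,0],[0,0,0],[0,0,0]],"gripper":[0.2,0.2,0.2,0.2,0.2,0.2,0.2,0.2,0.2,0.2]}'
python3 -m jog '{"travel":[[0.4,0,0],[0.4,0,0],[0.4,0,0],[0.4,0,0],[0.4,0,0],[0.4,0,0],[0.4,0,0],[0.2,0,0],[0,0,0]],"rotation":[[0,0,0],[0,0,0],[0,0,0],[0,0,0],[0,0,0],[0,0,0],[0,0,0],[0,0,0],[0,0,0]],"gripper":[0.2,0.2,0.2,0.2,0.2,0.2,0.2,0.2,0.2]}'
python3 -c "
from h import *
print(state()['joints'])
p,T=onbar(.11,dx=-.0034,dz=.0053); go((p,T))
p,T=onbar(.075+.05*np.radians(30),dx=-.0034,dz=.0053); go((p,T))"
```

```text
clock: 27.67
ee_pos: [0.5963, 0.0597, 0.0962]
orientation: [-0.117, 2.448, 0.041]
wrist_force: [0.3, 0.6, -1.7]
grip_width: 0.459
grasp_force: 40.7
clock: 28.42
ee_pos: [0.5733, 0.0574, 0.077]
orientation: [-0.117, 2.448, 0.041]
wrist_force: [-0.6, -0.5, -1.0]
grip_width: 0.457
grasp_force: 40.7
[ 0.19266592  1.05879235 -0.72320965  2.45504184  2.54913013  1.14071999
 -0.95031326]
shift before turn [ 0.66 -0.01  0.15] after turn [ 0.66 -0.01  0.15] turn [ 0.  -0.4  0.1]
shift before turn [ 1.44 -0.    0.03] after turn [ 1.41 -0.01  0.27] turn [-0.   9.6  0.1]
```

```bash
python3 -m jog '{"travel":[[0.2,0,0.02],[0.2,0,0.02],[0.2,0,0.02],[0.08,0,0],[0.08,0,0],[0.08,0,0],[0.08,0,0],[0.08,0,0]],"rotation":[[0,0,0],[0,0,0],[0,0,0],[0,1,0],[0,1,0],[0,1,0],[0,1,0],[0,1,0]],"gripper":[0.2,0.2,0.2,0.2,0.2,0.2,0.2,0.2]}'
python3 -m jog '{"travel":[[0.08,0,0],[0.08,0,0],[0.08,0,0],[0.08,0,0],[0.08,0,0]],"rotation":[[0,1,0],[0,1,0],[0,1,0],[0,1,0],[0,1,0]],"gripper":[0.2,0.2,0.2,0.2,0.2]}'
python3 -c "
from h import *
print(state()['joints'])
p,T=onbar(.075+.05*np.radians(30),dx=-.0034,dz=.0053); go((p,T))
p,T=onbar(.075+.05*np.radians(20),dx=-.0034,dz=.0053); go((p,T))"
```

```text
clock: 29.08
ee_pos: [0.5664, 0.0567, 0.0708]
orientation: [-0.121, 2.535, 0.036]
wrist_force: [0.1, -0.7, -0.7]
grip_width: 0.456
grasp_force: 40.7
clock: 29.5
ee_pos: [0.5631, 0.0563, 0.0687]
orientation: [-0.125, 2.622, 0.031]
wrist_force: [-0.4, 0.4, -0.6]
grip_width: 0.456
grasp_force: 40.7
[ 0.18420331  0.9630946  -0.66950519  2.34517877  2.37352406  0.81444877
 -0.81747865]
shift before turn [0.11 0.01 0.07] after turn [0.11 0.01 0.07] turn [-0.  -0.4  0.1]
shift before turn [ 0.88  0.01 -0.05] after turn [0.87 0.01 0.09] turn [-0.   9.6  0.1]
```

```bash
python3 -m jog '{"travel":[[0.08,0,0],[0.08,0,0],[0.08,0,0],[0.08,0,0],[0.08,0,0]],"rotation":[[0,1,0],[0,1,0],[0,1,0],[0,1,0],[0,1,0]],"gripper":[0.2,0.2,0.2,0.2,0.2]}'
python3 -m jog '{"travel":[[0.08,0,0],[0.08,0,0],[0.08,0,0],[0.08,0,0],[0.08,0,0]],"rotation":[[0,1,0],[0,1,0],[0,1,0],[0,1,0],[0,1,0]],"gripper":[0.2,0.2,0.2,0.2,0.2]}'
python3 -c "
from h import *
print(state()['joints'])
p,T=onbar(.075+.05*np.radians(20),dx=-.0034,dz=.0053); go((p,T))
p,T=onbar(.075+.05*np.radians(15),dx=-.0034,dz=.0053); go((p,T))"
```

```text
clock: 29.92
ee_pos: [0.5595, 0.0559, 0.0668]
orientation: [-0.129, 2.709, 0.026]
wrist_force: [-0.1, 0.0, -1.2]
grip_width: 0.456
grasp_force: 40.7
clock: 30.33
ee_pos: [0.5558, 0.0556, 0.0653]
orientation: [-0.134, 2.796, 0.021]
wrist_force: [0.3, -0.0, -1.0]
grip_width: 0.454
grasp_force: 40.7
[ 0.09819853  0.87478834 -0.49463485  2.21438181  2.10780313  0.46832727
 -0.58752033]
shift before turn [0.07 0.02 0.02] after turn [0.07 0.02 0.02] turn [-0.1 -0.4  0.1]
shift before turn [ 0.46  0.02 -0.02] after turn [0.46 0.02 0.01] turn [-0.1  4.6  0.1]
```

Force-free so far. Now slowly through the singular zone.

```bash
python3 -m jog '{"travel":[[0.06,0,0],[0.06,0,0],[0.06,0,0],[0.06,0,0],[0.06,0,0],[0.06,0,0]],"rotation":[[0,0.7,0],[0,0.7,0],[0,0.7,0],[0,0.7,0],[0,0.7,0],[0,0.7,0]],"gripper":[0.2,0.2,0.2,0.2,0.2,0.2]}'
python3 -m jog '{"travel":[[0.04,0,0],[0.04,0,0],[0.04,0,0],[0.04,0,0],[0.04,0,0],[0.04,0,0],[0.04,0,0],[0.04,0,0],[0.04,0,0],[0.04,0,0],[0.04,0,0],[0.04,0,0]],"rotation":[[0,0.5,0],[0,0.5,0],[0,0.5,0],[0,0.5,0],[0,0.5,0],[0,0.5,0],[0,0.5,0],[0,0.5,0],[0,0.5,0],[0,0.5,0],[0,0.5,0],[0,0.5,0]],"gripper":[0.2,0.2,0.2,0.2,0.2,0.2,0.2,0.2,0.2,0.2,0.2,0.2]}'
python3 -c "
from h import *
print(state()['joints'])
p,T=onbar(.075+.05*np.radians(10),dx=-.0034,dz=.0053); go((p,T))
p,T=onbar(.075,dx=-.0034,dz=.0053); go((p,T))"
```

```text
clock: 30.83
ee_pos: [0.5523, 0.0553, 0.0641]
orientation: [-0.137, 2.869, 0.016]
wrist_force: [-1.2, -0.1, -0.3]
grip_width: 0.457
grasp_force: 40.7
clock: 31.83
ee_pos: [0.5474, 0.0545, 0.063]
orientation: [-0.142, 2.97, 0.008]
wrist_force: [-0.7, 0.1, -0.5]
grip_width: 0.459
grasp_force: 40.7
[-0.04952197  0.83236541 -0.23712932  2.08069218  1.21527223  0.20708306
  0.27864086]
shift before turn [-0.03  0.04 -0.03] after turn [-0.03  0.04 -0.03] turn [-0.1 -0.4  0.1]
shift before turn [ 0.74  0.04 -0.15] after turn [ 0.76  0.04 -0.03] turn [-0.1  9.6  0.1]
```

```bash
python3 -m jog '{"travel":[[0.075,0,0],[0.075,0,0],[0.075,0,0],[0.075,0,0],[0.075,0,0],[0.075,0,0],[0.075,0,0],[0.075,0,0],[0.075,0,0],[0.075,0,0],[0,0,0]],"rotation":[[0,0.96,0],[0,0.96,0],[0,0.96,0],[0,0.96,0],[0,0.96,0],[0,0.96,0],[0,0.96,0],[0,0.96,0],[0,0.96,0],[0,0.96,0],[0,0,0]],"gripper":[0.2,0.2,0.2,0.2,0.2,0.2,0.2,0.2,0.2,0.2,0.2]}'
python3 -m jog '{"travel":[[0.3,0,0],[0.3,0,0],[0.3,0,0],[0.3,0,0],[0.3,0,0],[0.3,0,0],[0.3,0,0],[0,0,0]],"rotation":[[0,0,0],[0,0,0],[0,0,0],[0,0,0],[0,0,0],[0,0,0],[0,0,0],[0,0,0]],"gripper":[0.2,0.2,0.2,0.2,0.2,0.2,0.2,0.2]}'
python3 -m jog '{"travel":[[0.1,0,0],[0.1,0,0],[0.1,0,0],[0,0,0]],"rotation":[[0,0,0],[0,0,0],[0,0,0],[0,0,0]],"gripper":[0.2,0.2,0.2,0.2]}'
python3 -c "
from h import *
print(state()['joints'])
p,T=onbar(.044,dx=-.0034,dz=.0053); go((p,T))"
```

```text
clock: 32.75
ee_pos: [0.5408, 0.0537, 0.0626]
orientation: [-0.148, 3.136, -0.003]
wrist_force: [-0.0, -1.2, 3.4]
grip_width: 0.456
grasp_force: 41.2
clock: 33.42
ee_pos: [0.5188, 0.0518, 0.0624]
orientation: [-0.15, 3.137, -0.003]
wrist_force: [0.0, 0.3, -0.4]
grip_width: 0.454
grasp_force: 40.8
clock: 33.75
ee_pos: [0.5165, 0.0516, 0.0624]
orientation: [-0.149, 3.136, -0.003]
wrist_force: [-0.6, 0.5, -0.4]
grip_width: 0.459
grasp_force: 40.8
[ 0.11968708  0.87705988 -0.5196631   1.9993202   0.90317245  0.51068457
  0.59939194]
shift before turn [ 0.76  0.04 -0.09] after turn [ 0.76  0.04 -0.09] turn [-0.1  0.1  0.1]
```

```bash
python3 -m jog '{"travel":[[0.1,0,0],[0.1,0,0],[0.1,0,0],[0.1,0,0],[0,0,0]],"rotation":[[0,0,0],[0,0,0],[0,0,0],[0,0,0],[0,0,0]],"gripper":[0.2,0.2,0.2,0.2,0.2]}'
python3 -m jog '{"travel":[[0.1,0,0],[0.1,0,0],[0,0,0]],"rotation":[[0,0,0],[0,0,0],[0,0,0]],"gripper":[0.2,0.2,0.2]}'
python3 -m jog '{"travel":[[0.1,0,0],[0.1,0,0],[0,0,0]],"rotation":[[0,0,0],[0,0,0],[0,0,0]],"gripper":[0.2,0.2,0.2]}'
```

```text
clock: 34.17
ee_pos: [0.5124, 0.0512, 0.0624]
orientation: [-0.149, 3.136, -0.003]
wrist_force: [-0.7, -0.3, -1.2]
grip_width: 0.454
grasp_force: 40.8
clock: 34.42
ee_pos: [0.5105, 0.0511, 0.0624]
orientation: [-0.149, 3.136, -0.003]
wrist_force: [-0.5, -1.1, -0.4]
grip_width: 0.457
grasp_force: 40.8
clock: 34.67
ee_pos: [0.5096, 0.051, 0.0626]
orientation: [-0.149, 3.134, -0.002]
wrist_force: [1.7, -0.2, -1.5]
grip_width: 0.459
grasp_force: 41.8
```

```bash
python3 -m jog '{"travel":[[0.1,0,0],[0.1,0,0],[0.1,0,0],[0,0,0]],"rotation":[[0,0,0],[0,0,0],[0,0,0],[0,0,0]],"gripper":[0.2,0.2,0.2,0.2]}'
```

```text
clock: 35.0
ee_pos: [0.5094, 0.0511, 0.0631]
orientation: [-0.148, 3.13, -0.001]
wrist_force: [6.9, -0.7, -1.5]
grip_width: 0.457
grasp_force: 44.3
```

Firm against the plate. I'll release, lift clear and look.

```bash
python3 -m jog '{"travel":[[0,0,0],[0,0,0],[0,0,0],[0,0,0],[0,0,0],[0,0,-0.5],[0,0,-2],[0,0,-4],[0,0,-4],[0,0,-4],[0,0,-4]],"rotation":[[0,0,0],[0,0,0],[0,0,0],[0,0,0],[0,0,0],[0,0,0],[0,0,0],[0,0,0],[0,0,0],[0,0,0],[0,0,0]],"gripper":[0.65,0.65,0.65,0.65,0.65,0.65,0.65,0.65,0.65,0.65,0.65]}'
python3 -m jog '{"travel":[[0,-4,-0.5],[0,-4,-0.5],[0,-4,-0.5],[0,-4,-0.5],[0,-4,-0.5],[0,-4,-0.5],[0,-4,-0.5],[0,-4,-0.5],[0,-4,-0.5],[0,-4,-0.5],[0,0,0],[0,0,0]],"rotation":[[0,0,0],[0,0,0],[0,0,0],[0,0,0],[0,0,0],[0,0,0],[0,0,0],[0,0,0],[0,0,0],[0,0,0],[0,0,0],[0,0,0]],"gripper":[0.65,0.65,0.65,0.65,0.65,0.65,0.65,0.65,0.65,0.65,0.65,0.65]}'
python3 - <<'E'
from h import *
out=[]
for n,(x,y,w) in(("top",(197,200,110)),("side",(235,165,50))):
    im=optics.snapshot(n)[:,:,::-1].copy(); cv2.imwrite(f"pics/{n}5.png",im)
    k=5;h=90
    if n=="side": x,y,w,h=230,170,45,90
    out.append(cv2.resize(im[y:y+90,x:x+(110 if n=="top" else 50)],None,fx=5,fy=5,interpolation=cv2.INTER_CUBIC))
cv2.imwrite("pics/fit2.png",np.hstack(out))
E
```

```text
clock: 35.92
ee_pos: [0.5042, 0.051, 0.2494]
orientation: [-0.151, 3.138, -0.002]
wrist_force: [0.3, -0.7, 0.6]
grip_width: 0.65
grasp_force: 0.0
clock: 36.92
ee_pos: [0.5419, -0.3501, 0.2976]
orientation: [-0.14, 3.137, -0.003]
wrist_force: [0.1, 1.3, -0.7]
grip_width: 0.652
grasp_force: 0.0
```

View pics/fit2.png

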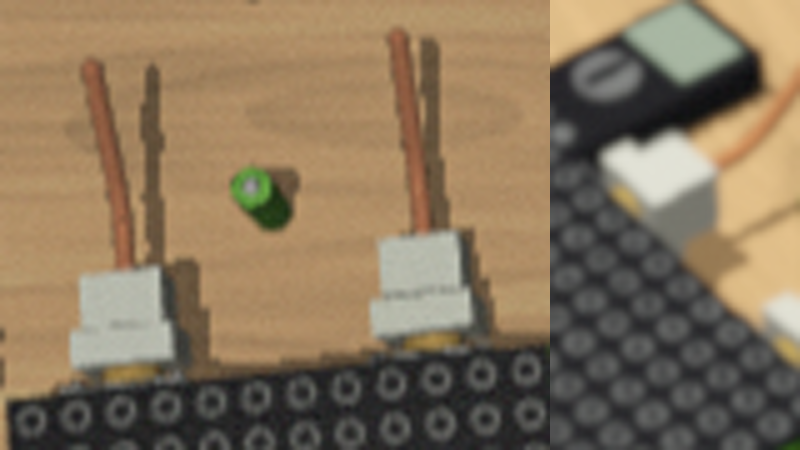

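The bare bar now matches its fitted neighbour: the plate at (422,315) sits against the brass, the spacer at (420,262) against the plate, and the cell is standing at (252,188). Handing in.

```bash
python3 -c "
from bench import hand_in
print(hand_in())"
```

```text
the job is handed in; nothing more can be done
None
```

I fitted the barrier plate against the brass flange and the spacer against the plate on the bare bar, released both, and handed the job in at about 37 s. The final picture matches the neighbouring bar and shows the cell still standing; the verdict was not reported back.

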